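# Put the mixed-up motors back in their own trays

## Robot

A 7-joint arm with a two-finger parallel gripper is mounted at the origin on the work surface. World frame = base frame: x ahead of the robot, y to its left, z up, the work surface at z = 0. Lengths are in m, angles in rad, forces in N, time in s.
With the tool pointing down it reaches from about 0.4 to 0.875 m from the base axis. Payload 19.3 kg.
Tool frame: the origin (TCP) lies at the very end of the fingers, on their centre line; the grasp point (between the pads) lies 19 mm behind it; z points along the fingers, y is the line along which they close (so a half turn about z gives the same grasp; the last joint's range is limited). The gripper opens to 85 mm and grips with 20 to 120 N. Pads are 22 mm wide; open, the fingers measure 114 mm over their backs; the gripper's body (76 mm by 85 mm) begins 54 mm behind the grasp point. The pads swing forward as they close: fully open they stand 13 mm farther back than shut.
Start: joints at [1.1, 0.521, -0.036, 1.599, 0.021, 1.021, -0.113], TCP at [0.244, -0.575, 0.231] pointing down, gripper open.
Joint ranges: [-2.91, 2.91], [-0.3, 2.13], [-1.5, 1.42], [0.17, 2.43], [-1.26, 4.41], [0.16, 1.93], [-2.52, 2.52]. Speed limits (rad/s): [1.89, 1.89, 2.39, 2.39, 3.01, 3.01, 3.01].

## Interface

Orientations are given as [roll, pitch, yaw] about the fixed x, y, z axes, in that order (R = Rz(yaw) Ry(pitch) Rx(roll)).
In Python, from workcell import bot gives the robot as it stands. The module is installed in compiled form; this text tells all that it offers.
- The arm moves only by the tool apply_moves, never from a script. Its arguments are lists of equal length, an entry for each row: "claw": the finger opening in m, from 0 to 0.0854; "xyz": the shift along the tool's x, y, z in m, a list of three; "twist": the turn, a rotation vector about the tool's x, y, z in rad, a list of three. A call has 1 to 20 rows; each row shifts and turns the commanded pose from where the row before left it, along the tool's axes as they then stand; what a row does not reach is not made up. A row lasts 1/10 s, in which the tool goes at most 50 mm and 8.59 degrees, less where a joint would pass 70% of its speed; a pose out of reach is approached as far as the arm can. A call with a gripper value outside its range is refused whole. The fingers move at their own pace and stop on an object; "force" is the grip in N (left out, the last holds). Time passes only in rows, so rows that do not move let the fingers close. It gives the time, the measured TCP pose, the force, the opening and the grip force at its end, in the units of the state.
- bot.observe(): the state, without advancing time (a new reading comes with each control period).
- bot.grab_frame(name): name is "scene" or "top" or "wrist"; returns a dict with "img" (400x640x3 uint8, red, green, blue), "vfov" (degrees; the focal length in pixels is half the picture's height over the tangent of half this angle, whatever the lens; pixels are square), "cx", "cy" (the principal point, pixels), "distortion" ([k1, k2, p1, p2, k3] as OpenCV has them; the pictures are not rectified), "view" (4x4, takes a point from world to camera coordinates). Camera axes: x right, y up, looking along -z (the intrinsics and any distortion apply to the point x, -y, -z); pixel columns grow to the right and rows downward; lengths in m; the calibration is good to about 2 mm. A picture is of the moment at which its call begins. There is no depth.
- bot.job_done(): hands the job in; it is judged then, once.
Trained networks look in the newest picture that a camera, given by its name, has taken for a name from the list of things; names that differ only in an ending like _2 or _b are one class to them, and where a whole thing is asked for, a point or a joint stands for the part that bears it (a point fixed in the world has none). Each returns a list of dicts, best first, with "score" (0 to 1); they miss things now and then, are a little off and sometimes report something else, mostly with a low value. They report only what shows in the picture. A call takes as long as a camera call.
- bot.find_in(camera, query): "position" ([x, y, z] in m, in world coordinates, good to about 4 mm: the middle of the surface that is visible of it).
The state is a dict: "clock": time; "qpos": joint angles; "qd": joint speeds; "joint_efforts": joint torques, N m; "position": TCP position; "tool_rot": TCP orientation; "force": force on the tool from outside, world axes, zero at the start; "moment": the same for the moment, N m; "grip_width": finger opening in m; "finger_force": force on a finger pad.
Only numpy, scipy, OpenCV 4.12 (cv2) and the standard library are available. Lean on these libraries where they do the work, as an engineer would, in place of code of your own. Each camera call takes 0.05 s, during which the arm holds its last target. There are 200 camera calls.

## Task

The three motors are standing in each other's trays. Put each back upright in the middle of the tray of its own outline - round motor in the round tray, square motor in the square tray, oblong motor in the oblong tray - with the square and oblong motors lined up with the sides of their trays, parking one motor upright on the small empty green cutting mat on the way. Do not let the motors touch one another, and leave the bowl, the screwdriver and the solder spool where they are.

Things in the scene. Friction and masses are not known exactly. Their poses are not given: they have to be found in the camera images.
- can_motor_center (a point): Round DC motor: upright steel can 37 mm in diameter, 57 mm high, with a 6 mm shaft that stands a further 15 mm above its top; about 0.22 kg. The point is the centre of the can, half-way up its 57 mm; z points up along the shaft. At the start it stands in the square tray.
- stepper_motor_center (a point): Square stepper motor: upright block 42 x 42 mm, 48 mm high, black with aluminium ends, with a 5 mm shaft that stands a further 20 mm above its top; about 0.28 kg. The point is the centre of the block, half-way up its 48 mm; x and y are normal to its sides, z points up. At the start it stands in the oblong tray.
- servo_motor_center (a point): Large servo motor, oblong: upright black block 62 mm long (its x) by 32 mm wide (its y), 50 mm high; two mounting ears 3 mm thick, 30 mm wide, about 38 mm above its underside, make it 82 mm long over all; an aluminium disc 26 mm across stands 7 mm above its top towards +x. About 0.19 kg. The point is the centre of the block, half-way up its 50 mm; z points up. It is gripped across its 32 mm width. At the start it stands in the round tray.
- round_tray: Round dark steel parts tray with a beige floor, 124 mm in diameter (116 mm inside the rim). It stands fixed on the bench; its origin is the centre of its underside, on the bench top. Its floor is 4 mm thick and its rim rises 4 mm above that floor (8 mm above the bench).
- square_tray: Square dark steel parts tray with a beige floor, 116 x 116 mm (108 x 108 mm inside the rim). It stands fixed on the bench; its origin is the centre of its underside, on the bench top. Its floor is 4 mm thick and its rim rises 4 mm above that floor (8 mm above the bench). Its x and y run along its sides.
- oblong_tray: Oblong dark steel parts tray with a beige floor, 156 mm long (its x) by 92 mm wide (its y), 148 x 84 mm inside the rim. It stands fixed on the bench; its origin is the centre of its underside, on the bench top. Its floor is 4 mm thick and its rim rises 4 mm above that floor (8 mm above the bench).
- cutting_mat: Small square green cutting mat with a light grid, 120 x 120 mm, 3 mm thick, fixed flat on the bench, empty at the start: the free spot. Its origin is the centre of its underside, on the bench top. (The two large green mats far out to the sides are not meant.)
- bowl: Bystander: white bowl 100 mm across, 40 mm high, beyond the trays. Its origin is the centre of its underside.
- screwdriver: Bystander: black-handled screwdriver about 170 mm long lying on the bench. Its x runs along it, towards the tip; origin on its underside.
- solder_spool: Bystander: small red spool of solder, 54 mm across, 38 mm high, standing on end. Its origin is the centre of its underside.

How it is judged:
By the outcome, as a careful person would: the job done as asked, in the order asked, and still so for the second after the job is handed in, with the robot touching nothing.
It also fails if it takes over 118 s, if anything falls off the work surface, if the arm or the gripper's body presses on something with over 40 N, if the wrist force passes 120 N, or if a joint passes its speed limit or range.

## Working session

There is one attempt and no reset: what is moved stays moved. The work goes in short steps, Python scripts to look and compute and a tool call to move; the robot and the scene stay as the last step left them, time stands still between calls to the robot, and variables do not carry over. Pictures are saved under pics/ and viewed, at most 14 in all, crops included, and the job is handed in when it is done.

Besides the shell and the picture viewer there is one more tool, called after "Call:" as a command line: name --argument value ..., lists and objects as JSON in quotes. apply_moves: Moves the arm, as the interface text tells. Its arguments: {"type":"object","properties":{"claw":{"type":"array"},"xyz":{"type":"array"},"twist":{"type":"array"},"force":{"type":"number"}},"required":["claw","xyz","twist"]}

```bash
mkdir -p pics; cat > h.py <<'E'
import numpy as np,cv2
from workcell import bot
from scipy.spatial.transform import Rotation as R
def K(f):
    F=f["img"].shape[0]/2/np.tan(np.radians(f["vfov"])/2)
    return np.array([[F,0,f["cx"]],[0,F,f["cy"]],[0,0,1.]])
def proj(f,P):
    P=np.atleast_2d(P); V=np.array(f["view"]); c=P@V[:3,:3].T+V[:3,3]
    c=c*[1,-1,-1]
    return cv2.projectPoints(c.reshape(-1,1,3),np.zeros(3),np.zeros(3),K(f),np.array(f["distortion"],float))[0].reshape(-1,2)
def unproj(f,uv,z):
    uv=np.array(uv,float).reshape(-1,1,2)
    n=cv2.undistortPoints(uv,K(f),np.array(f["distortion"],float)).reshape(-1,2)
    V=np.array(f["view"]); d=np.c_[n[:,0],-n[:,1],-np.ones(len(n))]@V[:3,:3]
    o=-V[:3,:3].T@V[:3,3]
    return o+d*((z-o[2])/d[:,2])[:,None]
E
python3 - <<'E'
from h import *
s=bot.observe();print(s)
for c in["scene","top"]:
    f=bot.grab_frame(c);cv2.imwrite(f"pics/{c}0.png",f["img"][...,::-1]);print(c,f["vfov"],f["cx"],f["cy"],f["distortion"],np.round(f["view"],3).tolist())
    for n in["can_motor_center","stepper_motor_center","servo_motor_center","round_tray","square_tray","oblong_tray","cutting_mat","bowl","screwdriver","solder_spool"]:
        print(n,[(np.round(d["position"],3).tolist(),round(d["score"],2)) for d in bot.find_in(c,n)[:2]])
E
```

```text
{'clock': 0.0, 'qpos': array([ 1.09977394,  0.52199314, -0.03629833,  1.59995554,  0.0212033 ,
        1.02112281, -0.11280643]), 'qd': array([ 0.00064627,  0.0010777 , -0.00128525, -0.00039985,  0.00108621,
       -0.0009833 , -0.00157655]), 'joint_efforts': array([-1.47071820e-03, -9.27112985e+01,  1.97878920e+00, -3.69938993e+01,
        1.76957552e-02,  8.20889894e-03, -2.29555587e-05]), 'position': array([ 0.24368695, -0.57519176,  0.23075786]), 'tool_rot': array([-3.14050291e+00,  9.50435217e-05,  4.00781610e-01]), 'force': array([ 0.33245707, -0.12525157, -0.39125871]), 'moment': array([-0.03172023, -0.00225078, -0.01575143]), 'finger_force': 0.0, 'grip_width': 0.08590990714007668}
scene 50.666907509847945 323.9240591452722 202.2484351074035 [-0.06949597  0.          0.          0.          0.        ] [[-0.58, 0.814, 0.008, 0.34], [-0.671, -0.484, 0.561, 0.379], [0.461, 0.32, 0.828, -1.229], [0.0, 0.0, 0.0, 1.0]]
can_motor_center [([0.642, 0.086, 0.055], 0.7), ([0.473, -0.049, 0.006], 0.49)]
stepper_motor_center [([0.457, -0.041, 0.048], 0.87), ([0.586, -0.258, 0.007], 0.26)]
[... 499 characters left out ...]
39202218 [0.00397994 0.         0.         0.         0.        ] [[-0.025, -1.0, 0.011, 0.019], [0.998, -0.024, 0.064, -0.589], [-0.064, 0.013, 0.998, -0.788], [0.0, 0.0, 0.0, 1.0]]
can_motor_center [([0.628, 0.075, 0.062], 0.76)]
stepper_motor_center [([0.452, -0.048, 0.049], 0.85)]
servo_motor_center [([0.453, 0.236, 0.056], 0.71)]
round_tray [([0.46, 0.24, 0.005], 0.86)]
square_tray [([0.633, 0.087, 0.003], 0.72), ([0.679, 0.34, 0.022], 0.27)]
oblong_tray [([0.454, -0.055, 0.007], 0.66)]
cutting_mat [([0.583, -0.264, 0.005], 0.95)]
bowl [([0.774, -0.077, 0.022], 0.89), ([0.451, -0.056, 0.005], 0.42)]
screwdriver [([0.68, 0.345, 0.022], 0.69)]
solder_spool [([0.408, -0.219, 0.039], 0.69)]
```

View pics/scene0.png

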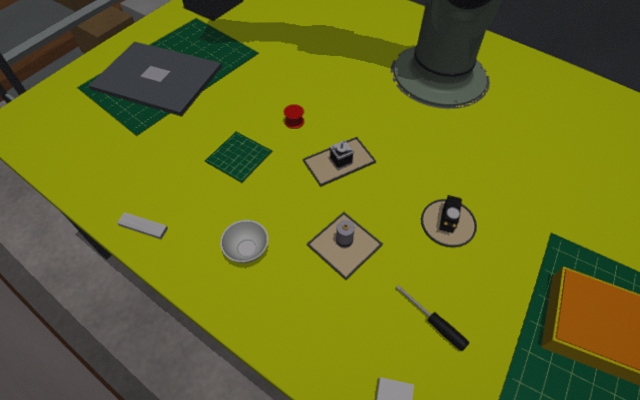

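View pics/top0.png

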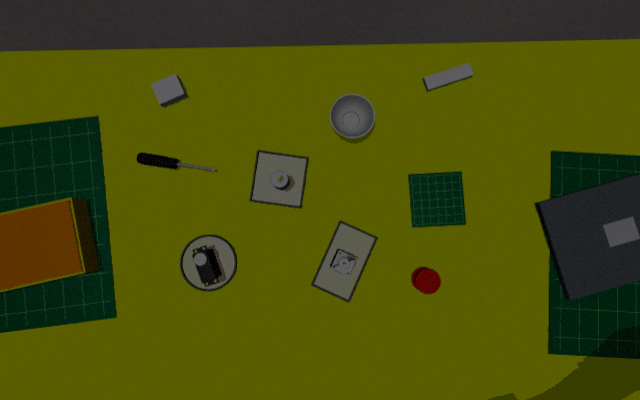

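The scene view shows can at (345,235), stepper at (342,155), servo at (451,213) and mat at (238,156). The top view shows can (280,180), stepper (344,262), servo (207,263), mat (437,199). The two cameras' reported positions disagree by up to 15 mm, so I'll measure outlines in both.

```bash
cat > seg.py <<'E'
from h import *
T={"top":dict(sq=(280,180),ob=(344,262),ro=(208,263),mat=(437,199)),"scene":dict(sq=(345,235),ob=(342,155),ro=(451,213),mat=(238,156))}
S={"sq":(.116,.116),"ob":(.156,.092),"mat":(.12,.12)}
def blobs(c,f):
    h=cv2.cvtColor(f["img"],cv2.COLOR_RGB2HSV)
    m=((abs(h[...,0].astype(int)-30)>5)|(h[...,1]<170)).astype(np.uint8)
    n,L=cv2.connectedComponents(m,connectivity=4)
    for k,(u,v) in T[c].items():
        q=L[v-8:v+9,u-8:u+9].ravel();q=q[q>0]
        l=np.bincount(q).argmax() if len(q) else 0
        mm=(L==l).astype(np.uint8)
        ct=max(cv2.findContours(mm,cv2.RETR_EXTERNAL,cv2.CHAIN_APPROX_NONE)[0],key=len)
        P=unproj(f,ct.reshape(-1,2),.003 if k=="mat" else .006)[:,:2]
        yield k,P
if __name__=="__main__":
  for c in T:
    f=bot.grab_frame(c)
    for k,P in blobs(c,f):
        if k=="ro": r=cv2.fitEllipse((P*1e3).astype(np.float32))
        else: r=cv2.minAreaRect((P*1e3).astype(np.float32))
        print(c,k,len(P),np.round(r[0],1),np.round(r[1],1),round(r[2],2))
f=bot.grab_frame("top");im=f["img"][...,::-1]
a=[cv2.resize(im[v-34:v+34,u-40:u+40],(400,340),interpolation=cv2.INTER_CUBIC) for u,v in [(280,180),(344,262),(208,263)]]
f=bot.grab_frame("scene");im=f["img"][...,::-1]
a.append(cv2.resize(im[120:290,300:500],(400,340),interpolation=cv2.INTER_CUBIC))
o=np.vstack([np.hstack(a[:2]),np.hstack(a[2:])]);o=o[:600] if 0 else cv2.resize(o,(700,595))
cv2.imwrite("pics/crop0.png",np.clip(o*1.5,0,255).astype(np.uint8))
E
python3 seg.py
```

```text
top sq 200 [637.3  87.3] [115.6 115.7] 80.51
top ob 202 [452.1 -53. ] [ 92.1 156.2] 64.16
top ro 161 [456.6 245.3] [120.5 122.2] 16.83
top mat 210 [ 583.7 -264.5] [119.7 121.4] 1.93
scene sq 153 [636.2  89.6] [116.9 117.3] 80.66
scene ob 161 [450.1 -53.2] [100.9 156.9] 64.19
scene ro 151 [453.3 247.1] [120.2 129.6] 101.51
scene mat 138 [ 582.9 -262.9] [120.7 121.2] 1.79
```

View pics/crop0.png

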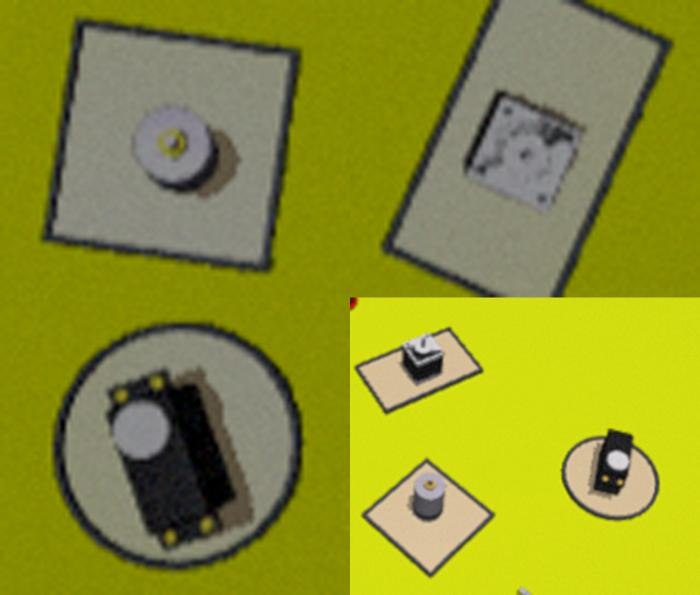

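Top crops show the can standing off-centre, the stepper turned roughly with its tray, and the servo turned with its disc at its upper left end. Tray outlines agree between the cameras to about 2-3 mm. Next: coarse motor positions and the wrist camera's geometry.

```bash
cat >> h.py <<'E'
def plan(xy,z,yaw):
    s=bot.observe();p=s["position"];y0=s["tool_rot"][2]
    d=np.array([*xy,z])-p
    c,sn=np.cos(yaw),np.sin(yaw)
    print("pos",np.round(p,4),"rot",np.round(s["tool_rot"],3),"turn(toolz)",round(-(yaw-y0),4),"then shift",np.round([d[0]*c+d[1]*sn,d[0]*sn-d[1]*c,-d[2]],4),"q",np.round(s["qpos"],2),"t",round(s["clock"],2))
E
python3 - <<'E'
from h import *
f=bot.grab_frame("top")
print(unproj(f,[[279.5,178.5]],.061),unproj(f,[[344.,262]],.052))
w=bot.grab_frame("wrist");V=w["view"];print(w["vfov"],w["distortion"],w["cx"],w["cy"])
o=-V[:3,:3].T@V[:3,3];s=bot.observe();Rt=R.from_euler("xyz",s["tool_rot"]).as_matrix()
print(Rt.T@(o-s["position"]),(V[:3,:3]@Rt).round(3))
plan((.63,.077),.231,.4)
E
```

```text
[[0.63086391 0.08086822 0.061     ]] [[ 0.45442723 -0.04893698  0.052     ]]
61.50861820570102 [-0.055743  0.        0.        0.        0.      ] 318.41665598879405 201.44828547412325
[ 0.08224732  0.00044754 -0.14255639] [[-0.     1.     0.001]
 [ 0.949 -0.     0.316]
 [ 0.316  0.001 -0.949]]
pos [ 0.2438 -0.5755  0.2313] rot [-3.142  0.     0.401] turn(toolz) 0.0007 then shift [ 6.098e-01 -4.506e-01  3.000e-04] q [ 1.1   0.52 -0.04  1.6   0.02  1.02 -0.11] t 1.4
```

Call:
apply_moves --claw '[0.085,0.085,0.085,0.085,0.085,0.085,0.085,0.085,0.085,0.085,0.085,0.085,0.085,0.085,0.085,0.085,0.085,0.085,0.085,0.085]' --xyz '[[0.032,-0.0237,0],[0.032,-0.0237,0],[0.032,-0.0237,0],[0.032,-0.0237,0],[0.032,-0.0237,0],[0.032,-0.0237,0],[0.032,-0.0237,0],[0.032,-0.0237,0],[0.032,-0.0237,0],[0.032,-0.0237,0],[0.032,-0.0237,0],[0.032,-0.0237,0],[0.032,-0.0237,0],[0.032,-0.0237,0],[0.032,-0.0237,0],[0.032,-0.0237,0],[0.032,-0.0237,0],[0.032,-0.0237,0],[0.032,-0.0237,0],[0,0,0]]' --twist '[[0,0,0],[0,0,0],[0,0,0],[0,0,0],[0,0,0],[0,0,0],[0,0,0],[0,0,0],[0,0,0],[0,0,0],[0,0,0],[0,0,0],[0,0,0],[0,0,0],[0,0,0],[0,0,0],[0,0,0],[0,0,0],[0,0,0],[0,0,0]]'

```text
clock: 3.4
position: [0.6291, 0.0822, 0.2308]
tool_rot: [-3.139, -0.001, 0.406]
force: [-0.4, -0.7, -0.9]
grip_width: 0.0851
finger_force: 0.0
```

```bash
python3 - <<'E'
from h import *
f=bot.grab_frame("wrist")
im=f["img"][...,::-1].copy();im=np.clip(im*1.4,0,255).astype(np.uint8);cv2.imwrite("pics/w1.png",im)
print([(d["position"].round(4) if hasattr(d["position"],"round") else d["position"],d["score"]) for d in bot.find_in("wrist","can_motor_center")[:1]])
plan((.631,.081),.231,.4)
E
```

```text
[([0.6358, 0.0864, 0.063], 0.91)]
pos [0.6279 0.0771 0.2308] rot [-3.141e+00  1.000e-03  4.020e-01] turn(toolz) 0.0022 then shift [ 0.0043 -0.0024 -0.0002] q [-0.06  0.54 -0.23  1.57  0.14  1.05 -1.5 ] t 3.5
```

View pics/w1.png

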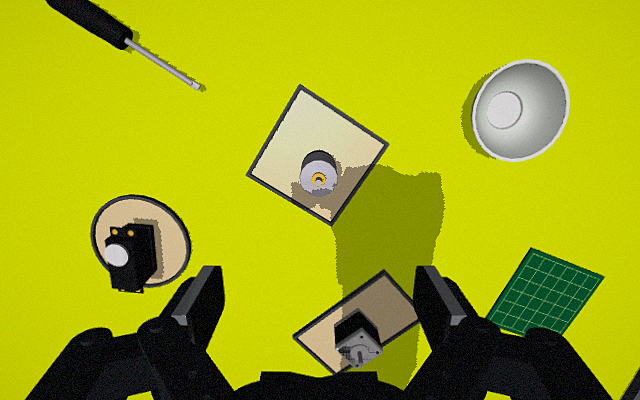

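Wrist view: can top at (319,178) in the square tray, servo at (130,257), stepper at (358,350), mat at bottom right. All upright.

```bash
cat > m.py <<'E'
from h import *
def pts(kind,c,yaw,z0):
    """outline pts of solid in world"""
    a=np.linspace(0,2*np.pi,48)
    if kind=="can": xy=np.c_[np.cos(a),np.sin(a)]*.0185;zs=[0,.057]
    if kind=="stp": xy=np.array([[1,1],[-1,1],[-1,-1],[1,-1]])*.021;zs=[0,.048]
    if kind=="srv": xy=np.array([[1,1],[-1,1],[-1,-1],[1,-1]])*[.031,.016];zs=[0,.05]
    if kind=="ears": xy=np.array([[1,1],[-1,1],[-1,-1],[1,-1]])*[.041,.015];zs=[.038,.041]
    if kind=="sq": xy=np.array([[1,1],[-1,1],[-1,-1],[1,-1]])*.058;zs=[.008]
    if kind=="ob": xy=np.array([[1,1],[-1,1],[-1,-1],[1,-1]])*[.078,.046];zs=[.008]
    if kind=="mat": xy=np.array([[1,1],[-1,1],[-1,-1],[1,-1]])*.06;zs=[.003]
    if kind=="ro": xy=np.c_[np.cos(a),np.sin(a)]*.062;zs=[.008]
    r=np.array([[np.cos(yaw),-np.sin(yaw)],[np.sin(yaw),np.cos(yaw)]])
    xy=xy@r.T+c
    return [np.c_[xy,np.full(len(xy),z0+z)] for z in zs]
def overlay(f,items,path,box,s):
    u0,v0,u1,v1=box
    im=cv2.resize(f["img"][v0:v1,u0:u1,::-1],None,fx=s,fy=s,interpolation=cv2.INTER_CUBIC)
    im=np.clip(im*1.4,0,255).astype(np.uint8)
    for k,c,y,z0 in items:
        for P,col in zip(pts(k,c,y,z0),[(255,0,255),(0,0,255)]):
            q=((proj(f,P)-[u0,v0]+.5)*s).round().astype(np.int32)
            cv2.polylines(im,[q],True,col,1)
    cv2.imwrite(path,im)
E
python3 - <<'E'
from m import *
f=bot.grab_frame("wrist");c=unproj(f,[[319,178]],.061)[0,:2];print(c)
it=[("can",c,0,.004),("sq",(.637,.088),np.radians(-9.4),0),("ob",(.452,-.053),np.radians(-25.84),0),("ro",(.4566,.246),0,0),("stp",(.454,-.049),np.radians(-25),.004),("srv",(.456,.239),.4,.004),("mat",(.584,-.264),.03,0)]
overlay(f,it,"pics/w2.png",(80,80,480,380),2)
plan(c,.231,.4)
E
```

```text
[0.62973225 0.07729099]
pos [0.6278 0.0759 0.2311] rot [3.141e+00 1.000e-03 4.010e-01] turn(toolz) 0.0007 then shift [ 0.0023 -0.0005  0.0001] q [-0.06  0.54 -0.23  1.57  0.14  1.05 -1.5 ] t 3.55
```

View pics/w2.png

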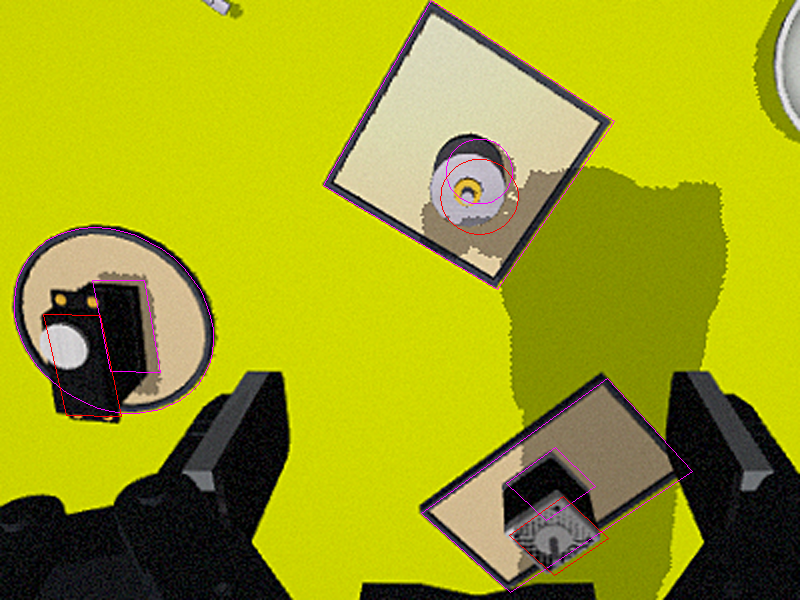

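```bash
python3 - <<'E'
from m import *
f=bot.grab_frame("wrist");c=unproj(f,[[314.3,175]],.061)[0,:2];print(c)
plan(c,.014,.401)
E
```

```text
[0.63052603 0.08128966]
pos [0.6277 0.0753 0.2312] rot [3.141e+00 1.000e-03 4.000e-01] turn(toolz) -0.0012 then shift [ 0.0049 -0.0044  0.2172] q [-0.06  0.54 -0.23  1.57  0.14  1.05 -1.5 ] t 3.6
```

Call:
apply_moves --claw '[0.085,0.085,0.085,0.085,0.085,0.085,0.085,0.085,0.085,0.085,0.02,0.02,0.02,0.02,0.02,0.02,0.02,0.02,0.02,0.02]' --xyz '[[0.005,-0.0045,0.02],[0,0,0.03],[0,0,0.03],[0,0,0.03],[0,0,0.03],[0,0,0.03],[0,0,0.02],[0,0,0.017],[0,0,0.01],[0,0,0],[0,0,0],[0,0,0],[0,0,0],[0,0,0],[0,0,0],[0,0,0],[0,0,0],[0,0,0],[0,0,0],[0,0,0]]' --twist '[[0,0,0],[0,0,0],[0,0,0],[0,0,0],[0,0,0],[0,0,0],[0,0,0],[0,0,0],[0,0,0],[0,0,0],[0,0,0],[0,0,0],[0,0,0],[0,0,0],[0,0,0],[0,0,0],[0,0,0],[0,0,0],[0,0,0],[0,0,0]]' --force 40

```text
clock: 5.6
position: [0.6313, 0.0826, 0.0152]
tool_rot: [3.141, -0.001, 0.401]
force: [-1.7, -1.1, 8.0]
grip_width: 0.0361
finger_force: 39.2
```

```bash
python3 - <<'E'
from m import *
plan((.6305,.0813),.014,.401)
s=bot.observe();print(s["force"],s["grip_width"],s["finger_force"])
E
```

```text
pos [0.6313 0.0826 0.0152] rot [ 3.141e+00 -1.000e-03  4.010e-01] turn(toolz) -0.0002 then shift [-0.0012  0.0009  0.0012] q [-0.1   0.82 -0.18  1.69  0.22  0.65 -1.57] t 5.6
[-1.69526229 -1.11451897  8.02930168] 0.036056299789574156 39.234187602996826
```

Call:
apply_moves --claw '[0.02,0.02,0.02,0.02,0.02,0.02,0.02,0.02,0.02,0.02,0.02,0.02,0.02,0.02,0.02,0.02,0.02,0.02,0.02,0.02]' --xyz '[[0,0,-0.02],[0,0,-0.03],[0,0,-0.04],[0,0,-0.03],[-0.0198,0.0335,0],[-0.0198,0.0335,0],[-0.0198,0.0335,0],[-0.0198,0.0335,0],[-0.0198,0.0335,0],[-0.0198,0.0335,0],[-0.0198,0.0335,0],[-0.0198,0.0335,0],[-0.0198,0.0335,0],[0,0,0],[0,0,0],[0,0,0.03],[0,0,0.03],[0,0,0.03],[0,0,0.01],[0,0,0]]' --twist '[[0,0,0],[0,0,0],[0,0,0],[0,0,0],[0,0,0],[0,0,0],[0,0,0],[0,0,0],[0,0,0],[0,0,0],[0,0,0],[0,0,0],[0,0,0],[0,0,0],[0,0,0],[0,0,0],[0,0,0],[0,0,0],[0,0,0],[0,0,0]]'

```text
clock: 7.6
position: [0.5841, -0.2634, 0.0334]
tool_rot: [-3.14, 0.001, 0.402]
force: [-0.3, -0.1, -1.5]
grip_width: 0.0365
finger_force: 40.5
```

```bash
python3 - <<'E'
from m import *
f=bot.grab_frame("wrist");cv2.imwrite("pics/w3.png",np.clip(f["img"][...,::-1]*1.4,0,255).astype(np.uint8))
plan((.584,-.264),.0142,.401)
s=bot.observe();print(s["force"],s["grip_width"],s["finger_force"])
E
```

```text
pos [ 0.5848 -0.2639  0.0348] rot [-3.141 -0.     0.402] turn(toolz) 0.0007 then shift [-0.0007 -0.0002  0.0206] q [ 0.45  0.8  -0.19  1.67  0.21  0.69 -1.01] t 7.65
[ 0.03438801 -0.6393306  -0.60732705] 0.0361653986678103 40.538896322250366
```

View pics/w3.png

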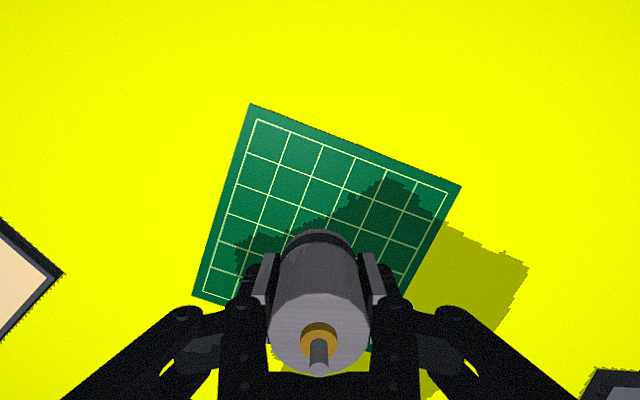

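The can hangs upright in the fingers over the green mat. Lower, release and rise.

Call:
apply_moves --claw '[0.02,0.02,0.02,0.02,0.02,0.085,0.085,0.085,0.085,0.085,0.085,0.085,0.085,0.085,0.085,0.085,0.085,0.085,0.085,0.085]' --xyz '[[0,0,0.01],[0,0,0.006],[0,0,0.003],[0,0,0.0013],[0,0,0],[0,0,0],[0,0,0],[0,0,0],[0,0,0],[0,0,0],[0,0,-0.01],[0,0,-0.02],[0,0,-0.04],[0,0,-0.04],[0,0,-0.04],[0,0,-0.04],[0,0,-0.026],[0,0,0],[0,0,0],[0,0,0]]' --twist '[[0,0,0],[0,0,0],[0,0,0],[0,0,0],[0,0,0],[0,0,0],[0,0,0],[0,0,0],[0,0,0],[0,0,0],[0,0,0],[0,0,0],[0,0,0],[0,0,0],[0,0,0],[0,0,0],[0,0,0],[0,0,0],[0,0,0],[0,0,0]]'

```text
clock: 9.65
position: [0.5839, -0.2645, 0.2293]
tool_rot: [-3.141, 0.001, 0.401]
force: [-0.3, 0.8, -0.3]
grip_width: 0.085
finger_force: 0.0
```

```bash
python3 - <<'E'
from m import *
plan((.41,-.07),.231,.4)
E
```

```text
pos [ 0.5839 -0.2645  0.2293] rot [-3.141e+00  1.000e-03  4.010e-01] turn(toolz) 0.0009 then shift [-0.0844 -0.2469 -0.0017] q [ 0.48  0.56 -0.23  1.55  0.14  1.05 -0.95] t 9.65
```

Call:
apply_moves --claw '[0.085,0.085,0.085,0.085,0.085,0.085,0.085,0.085,0.085,0.085,0.085,0.085,0.085,0.085,0.085]' --xyz '[[-0.0053,-0.0355,0],[-0.0053,-0.0355,0],[-0.0053,-0.0355,0],[-0.0053,-0.0355,0],[-0.0053,-0.0355,0],[-0.0053,-0.0355,0],[-0.0053,-0.0355,0],[0,0,0],[0,0,0],[0,0,0],[0,0,0],[0,0,0],[0,0,0],[0,0,0],[0,0,0]]' --twist '[[0,0,0],[0,0,0],[0,0,0],[0,0,0],[0,0,0],[0,0,0],[0,0,0],[0,0,-0.122],[0,0,-0.122],[0,0,-0.122],[0,0,-0.122],[0,0,-0.122],[0,0,-0.122],[0,0,0],[0,0,0]]'

```text
clock: 11.15
position: [0.453, -0.0505, 0.2295]
tool_rot: [-3.141, 0.0, 1.129]
force: [0.1, 0.2, 0.1]
grip_width: 0.0849
finger_force: 0.0
```

```bash
python3 - <<'E'
from m import *
f=bot.grab_frame("wrist")
overlay(f,[("stp",(.4525,-.05),np.radians(-25),.004),("ob",(.452,-.053),np.radians(-25.84),0)],"pics/w4.png",(170,90,470,290),2.6)
plan((.4525,-.05),.231,1.13)
g=bot.grab_frame("top")
print("can", [np.round(d["position"],3) for d in bot.find_in("top","can_motor_center")[:1]])
E
```

```text
pos [ 0.453  -0.0504  0.2296] rot [-3.141  0.     1.129] turn(toolz) -0.0009 then shift [ 0.0001 -0.0007 -0.0014] q [ 0.36  0.28 -0.45  2.01  0.16  0.88 -0.62] t 11.2
can [array([ 0.58 , -0.26 ,  0.059])]
```

View pics/w4.png

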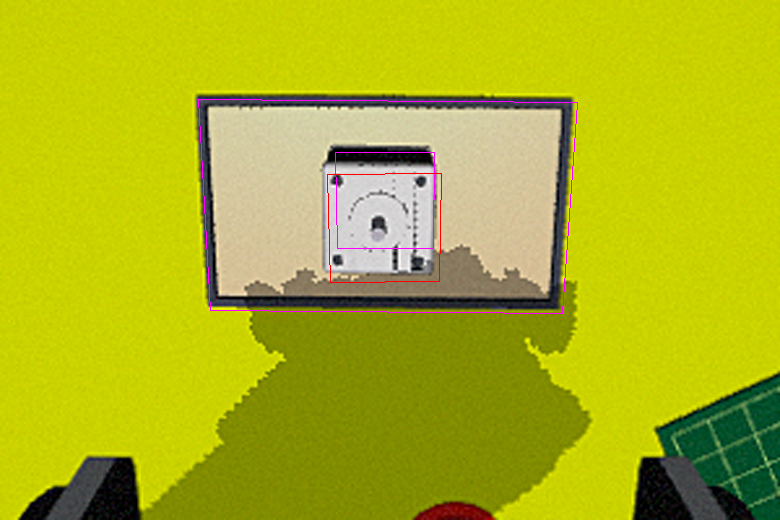

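The stepper is at (379,218) in the crop, square with the gripper within a degree, about 3 mm up and 2 mm left of my guess.

Call:
apply_moves --claw '[0.085,0.085,0.085,0.085,0.085,0.085,0.085,0.085,0.085,0.085,0.02,0.02,0.02,0.02,0.02,0.02,0.02,0.02,0.02,0.02]' --xyz '[[0.003,-0.0025,0.02],[0,0,0.03],[0,0,0.03],[0,0,0.03],[0,0,0.03],[0,0,0.03],[0,0,0.02],[0,0,0.015],[0,0,0.01],[0,0,0],[0,0,0],[0,0,0],[0,0,0],[0,0,0],[0,0,0],[0,0,0],[0,0,0],[0,0,0],[0,0,0],[0,0,0]]' --twist '[[0,0,0],[0,0,0],[0,0,0],[0,0,0],[0,0,0],[0,0,0],[0,0,0],[0,0,0],[0,0,0],[0,0,0],[0,0,0],[0,0,0],[0,0,0],[0,0,0],[0,0,0],[0,0,0],[0,0,0],[0,0,0],[0,0,0],[0,0,0]]'

```text
clock: 13.3
position: [0.4526, -0.0467, 0.0157]
tool_rot: [3.141, -0.0, 1.132]
force: [-2.3, 0.4, 10.2]
grip_width: 0.0418
finger_force: 39.7
```

```bash
python3 - <<'E'
from m import *
plan((.637,.088),.1342,1.407)
s=bot.observe();print(s["force"],s["grip_width"],s["finger_force"])
E
```

```text
pos [ 0.4526 -0.0467  0.0157] rot [ 3.141 -0.     1.132] turn(toolz) -0.2747 then shift [ 0.163   0.16   -0.1185] q [ 0.17  0.65 -0.26  2.17  0.44  0.37 -0.89] t 13.3
[-2.3453309   0.37886034 10.15124516] 0.041789891185546366 39.682220220565796
```

Call:
apply_moves --claw '[0.02,0.02,0.02,0.02,0.02,0.02,0.02,0.02,0.02,0.02,0.02,0.02,0.02,0.02,0.02,0.02,0.02,0.02,0.02,0.02]' --xyz '[[0,0,-0.02],[0,0,-0.03],[0,0,-0.04],[0,0,-0.03],[0,0,0],[0,0,0],[0,0,0],[0.0272,0.0267,0],[0.0272,0.0267,0],[0.0272,0.0267,0],[0.0272,0.0267,0],[0.0272,0.0267,0],[0.0272,0.0267,0],[0,0,0],[0,0,0],[0,0,0.03],[0,0,0.03],[0,0,0.03],[0,0,0.01],[0,0,0]]' --twist '[[0,0,0],[0,0,0],[0,0,0],[0,0,0],[0,0,-0.1],[0,0,-0.1],[0,0,-0.075],[0,0,0],[0,0,0],[0,0,0],[0,0,0],[0,0,0],[0,0,0],[0,0,0],[0,0,0],[0,0,0],[0,0,0],[0,0,0],[0,0,0],[0,0,0]]'

```text
clock: 15.3
position: [0.6359, 0.0877, 0.0343]
tool_rot: [-3.14, 0.001, 1.407]
force: [0.6, -0.1, -3.0]
grip_width: 0.0414
finger_force: 42.7
```

```bash
python3 - <<'E'
from m import *
f=bot.grab_frame("wrist")
s=bot.observe();p=s["position"]
overlay(f,[("sq",(.637,.088),np.radians(-9.4),0),("stp",p[:2],s["tool_rot"][2],p[2]-.0117)],"pics/w5.png",(120,60,520,360),1.8)
plan((.637,.088),.0157,1.407)
print(s["force"],s["grip_width"],s["finger_force"])
E
```

```text
pos [0.6368 0.0881 0.0356] rot [-3.141  0.     1.407] turn(toolz) 0.0003 then shift [-0.      0.0002  0.0199] q [ 0.03  0.82 -0.4   1.66  0.44  0.75 -0.74] t 15.35
[ 1.35659899 -0.02053601 -2.77409544] 0.041702340670933355 42.663835287094116
```

View pics/w5.png

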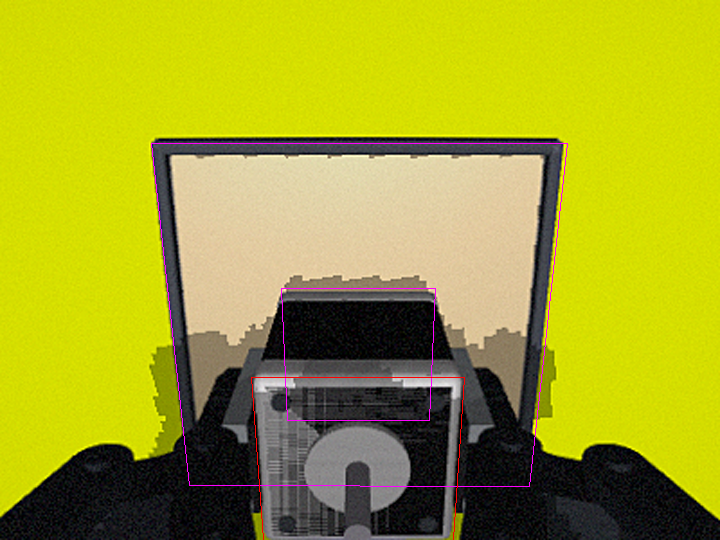

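The stepper is over the square tray, parallel to its sides and centred within about 1 mm. Lower, release, rise.

Call:
apply_moves --claw '[0.02,0.02,0.02,0.02,0.02,0.085,0.085,0.085,0.085,0.085,0.085,0.085,0.085,0.085,0.085,0.085,0.085,0.085,0.085,0.085]' --xyz '[[0,0,0.01],[0,0,0.006],[0,0,0.003],[0,0,0.001],[0,0,0],[0,0,0],[0,0,0],[0,0,0],[0,0,0],[0,0,0],[0,0,-0.01],[0,0,-0.02],[0,0,-0.04],[0,0,-0.04],[0,0,-0.04],[0,0,-0.04],[0,0,-0.026],[0,0,0],[0,0,0],[0,0,0]]' --twist '[[0,0,0],[0,0,0],[0,0,0],[0,0,0],[0,0,0],[0,0,0],[0,0,0],[0,0,0],[0,0,0],[0,0,0],[0,0,0],[0,0,0],[0,0,0],[0,0,0],[0,0,0],[0,0,0],[0,0,0],[0,0,0],[0,0,0],[0,0,0]]'

```text
clock: 17.35
position: [0.6363, 0.0883, 0.2303]
tool_rot: [-3.14, 0.001, 1.408]
force: [-1.0, 0.5, -0.1]
grip_width: 0.0854
finger_force: 0.0
```

```bash
python3 - <<'E'
from m import *
f=bot.grab_frame("wrist")
overlay(f,[("sq",(.637,.088),np.radians(-9.4),0),("stp",(.637,.088),np.radians(-9.4),.004)],"pics/w6.png",(170,60,470,300),2.4)
g=bot.grab_frame("top")
plan((.456,.24),.231,1.407)
E
```

```text
pos [0.6364 0.0884 0.2301] rot [-3.14   0.     1.408] turn(toolz) 0.0009 then shift [ 0.1202 -0.2027 -0.0009] q [ 0.09  0.59 -0.49  1.53  0.3   1.1  -0.64] t 17.45
```

View pics/w6.png

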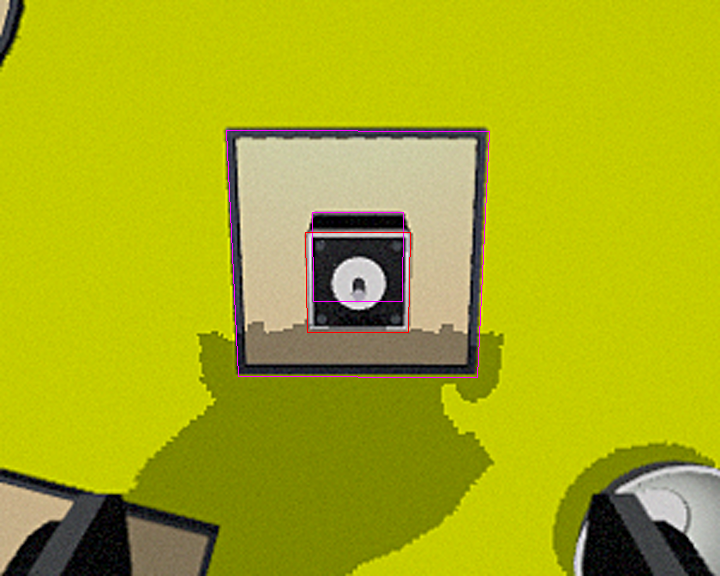

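The stepper sits centred and square in its tray, matching the overlay. Now the servo.

Call:
apply_moves --claw '[0.085,0.085,0.085,0.085,0.085,0.085,0.085,0.085,0.085,0.085,0.085,0.085,0.085,0.085,0.085,0.085,0.085,0.085,0.085,0.085]' --xyz '[[0.02,-0.0338,0],[0.02,-0.0338,0],[0.02,-0.0338,0],[0.02,-0.0338,0],[0.02,-0.0338,0],[0.02,-0.0338,0],[0,0,0],[0,0,0],[0,0,0],[0,0,0],[0,0,0],[0,0,0],[0,0,0],[0,0,0],[0,0,0],[0,0,0],[0,0,0],[0,0,0],[0,0,0],[0,0,0]]' --twist '[[0,0,0],[0,0,0],[0,0,0],[0,0,0],[0,0,0],[0,0,0],[0,0,-0.1464],[0,0,-0.1464],[0,0,-0.1464],[0,0,-0.1464],[0,0,-0.1464],[0,0,-0.1464],[0,0,-0.1464],[0,0,-0.1464],[0,0,-0.1464],[0,0,-0.1464],[0,0,-0.1464],[0,0,-0.1464],[0,0,-0.1464],[0,0,-0.1464]]'

```text
clock: 19.45
position: [0.456, 0.2396, 0.2305]
tool_rot: [3.141, -0.001, -2.82]
force: [-0.4, 0.1, 0.4]
grip_width: 0.0852
finger_force: 0.0
```

```bash
python3 - <<'E'
from m import *
f=bot.grab_frame("wrist")
overlay(f,[("srv",(.456,.239),.32,.004),("ears",(.456,.239),.32,.004),("ro",(.4566,.246),0,0)],"pics/w7.png",(170,90,470,310),2.6)
plan((.456,.239),.231,.32+np.pi)
E
```

```text
pos [0.4561 0.2396 0.2304] rot [ 3.141e+00 -1.000e-03 -2.810e+00] turn(toolz) -6.2719 then shift [ 0.0002 -0.0005 -0.0006] q [ 0.17  0.54 -1.06  1.85  0.53  1.07  0.8 ] t 19.5
```

View pics/w7.png

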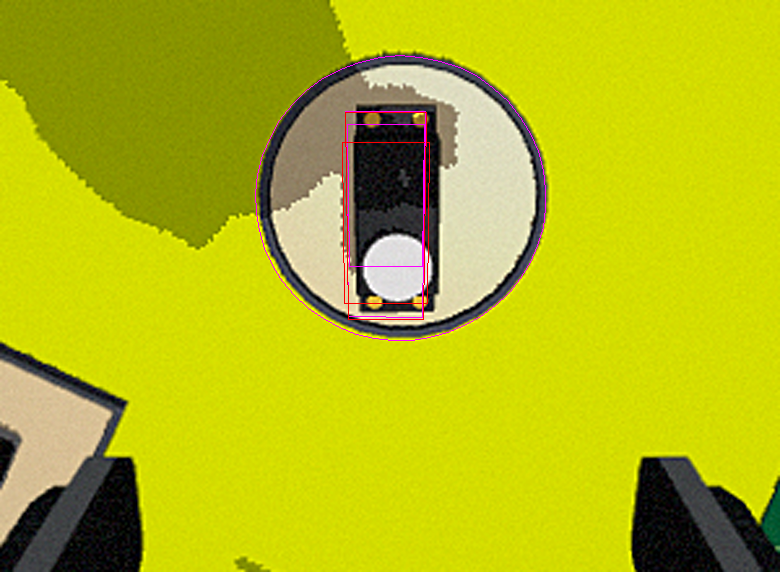

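The servo is lined up with the gripper, about 3.5 mm right and 2-3 mm up of my guess; disc at (397,267) in the crop.

Call:
apply_moves --claw '[0.085,0.085,0.085,0.085,0.085,0.085,0.085,0.085,0.085,0.085,0.02,0.02,0.02,0.02,0.02,0.02,0.02,0.02,0.02,0.02]' --xyz '[[0.0025,0.003,0.02],[0,0,0.03],[0,0,0.03],[0,0,0.03],[0,0,0.03],[0,0,0.03],[0,0,0.02],[0,0,0.015],[0,0,0.01],[0,0,0],[0,0,0],[0,0,0],[0,0,0],[0,0,0],[0,0,0],[0,0,0],[0,0,0],[0,0,0],[0,0,0],[0,0,0]]' --twist '[[0,0,0],[0,0,0],[0,0,0],[0,0,0],[0,0,0],[0,0,0],[0,0,0],[0,0,0],[0,0,0],[0,0,0],[0,0,0],[0,0,0],[0,0,0],[0,0,0],[0,0,0],[0,0,0],[0,0,0],[0,0,0],[0,0,0],[0,0,0]]'

```text
clock: 21.5
position: [0.4532, 0.2419, 0.0166]
tool_rot: [-3.141, 0.001, -2.826]
force: [-0.5, -1.5, 8.2]
grip_width: 0.0314
finger_force: 39.6
```

```bash
python3 - <<'E'
from m import *
plan((.452,-.053),.1342,np.radians(-25.84-180))
s=bot.observe();print(s["force"],s["grip_width"],s["finger_force"])
E
```

```text
pos [0.4532 0.2419 0.0166] rot [-3.141e+00  1.000e-03 -2.826e+00] turn(toolz) 0.7665 then shift [-0.1274 -0.266  -0.1176] q [-0.05  0.82 -0.78  2.    0.9   0.71  0.48] t 21.5
[-0.47871946 -1.54367326  8.18986854] 0.03144899753127053 39.6108216047287
```

Call:
apply_moves --claw '[0.02,0.02,0.02,0.02,0.02,0.02,0.02,0.02,0.02,0.02,0.02,0.02,0.02,0.02,0.02,0.02,0.02,0.02,0.02,0.02]' --xyz '[[0,0,-0.02],[0,0,-0.03],[0,0,-0.04],[0,0,-0.03],[0,0,0],[0,0,0],[0,0,0],[0,0,0],[0,0,0],[0,0,0],[-0.0159,-0.0333,0],[-0.0159,-0.0333,0],[-0.0159,-0.0333,0],[-0.0159,-0.0333,0],[-0.0159,-0.0333,0],[-0.0159,-0.0333,0],[-0.0159,-0.0333,0],[-0.0159,-0.0333,0],[0,0,0],[0,0,0]]' --twist '[[0,0,0],[0,0,0],[0,0,0],[0,0,0],[0,0,0.1277],[0,0,0.1277],[0,0,0.1277],[0,0,0.1277],[0,0,0.1277],[0,0,0.1277],[0,0,0],[0,0,0],[0,0,0],[0,0,0],[0,0,0],[0,0,0],[0,0,0],[0,0,0],[0,0,0],[0,0,0]]'

```text
clock: 23.5
position: [0.4513, -0.054, 0.1361]
tool_rot: [3.142, 0.0, 2.689]
force: [-0.3, 0.4, -1.2]
grip_width: 0.0316
finger_force: 40.8
```

```bash
python3 - <<'E'
from m import *
f=bot.grab_frame("wrist")
s=bot.observe();p=s["position"]
it=[("ob",(.452,-.053),np.radians(-25.84),0)]+[(k,p[:2],s["tool_rot"][2],p[2]-.0126) for k in("srv","ears")]
overlay(f,it,"pics/w8.png",(120,60,520,360),1.8)
plan((.452,-.053),.0366,np.radians(-25.84-180))
print(s["force"],s["grip_width"],s["finger_force"])
E
```

```text
pos [ 0.4514 -0.053   0.1361] rot [3.141 0.    2.691] turn(toolz) 6.2835 then shift [-0.0005  0.0003  0.0995] q [ 0.59  0.5  -0.78  2.09  0.52  0.75  0.6 ] t 23.55
[ 0.36154055  0.62376679 -2.75175214] 0.03180543780250606 40.80420434474945
```

View pics/w8.png

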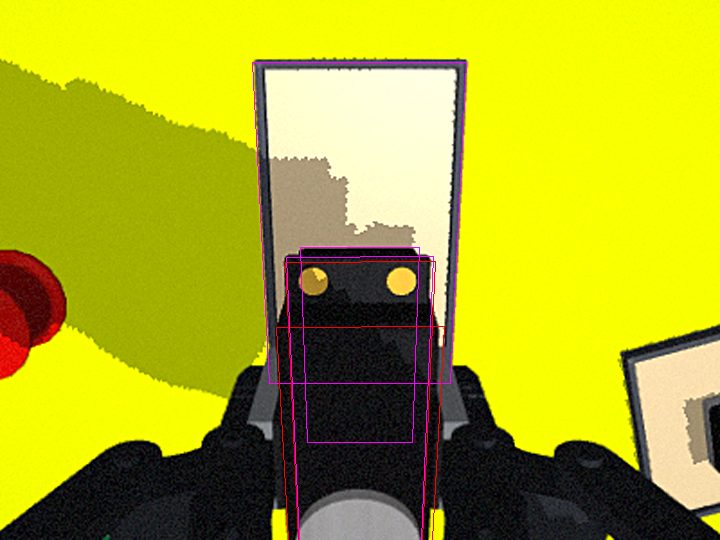

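The servo hangs aligned with the oblong tray, about 1 mm too far along tool +x; correct, lower and release.

Call:
apply_moves --claw '[0.02,0.02,0.02,0.02,0.02,0.02,0.02,0.02,0.02,0.02,0.02,0.085,0.085,0.085,0.085,0.085,0.085,0.085,0.085,0.085]' --xyz '[[-0.0015,0.0003,0],[0,0,0.03],[0,0,0.03],[0,0,0.03],[0,0,0.01],[0,0,0],[0,0,0.01],[0,0,0.005],[0,0,0.003],[0,0,0.001],[0,0,0],[0,0,0],[0,0,0],[0,0,0],[0,0,0],[0,0,0],[0,0,-0.01],[0,0,-0.02],[0,0,-0.04],[0,0,-0.04]]' --twist '[[0,0,0],[0,0,0],[0,0,0],[0,0,0],[0,0,0],[0,0,0],[0,0,0],[0,0,0],[0,0,0],[0,0,0],[0,0,0],[0,0,0],[0,0,0],[0,0,0],[0,0,0],[0,0,0],[0,0,0],[0,0,0],[0,0,0],[0,0,0]]'

```text
clock: 25.55
position: [0.4522, -0.0532, 0.1286]
tool_rot: [3.141, -0.002, 2.692]
force: [1.3, -0.8, 0.6]
grip_width: 0.0848
finger_force: 0.0
```

Call:
apply_moves --claw '[0.085,0.085,0.085,0.085,0.085]' --xyz '[[0,0,-0.04],[0,0,-0.04],[0,0,-0.026],[0,0,0],[0,0,0]]' --twist '[[0,0,0],[0,0,0],[0,0,0],[0,0,0],[0,0,0]]'

```text
clock: 26.05
position: [0.4527, -0.0539, 0.2336]
tool_rot: [-3.141, 0.001, 2.691]
force: [-0.1, -0.3, -1.8]
grip_width: 0.0849
finger_force: 0.0
```

```bash
python3 - <<'E'
from m import *
f=bot.grab_frame("wrist")
y=np.radians(-25.84)
overlay(f,[("ob",(.452,-.053),y,0),("srv",(.452,-.053),y,.004),("ears",(.452,-.053),y,.004)],"pics/w9.png",(170,60,470,310),2.4)
plan((.584,-.264),.231,2.69)
E
```

```text
pos [ 0.4524 -0.0539  0.2329] rot [-3.141 -0.     2.691] turn(toolz) 0.0011 then shift [-0.2101 -0.1317  0.0019] q [ 0.71  0.36 -0.89  1.99  0.34  0.95  0.76] t 26.1
```

View pics/w9.png

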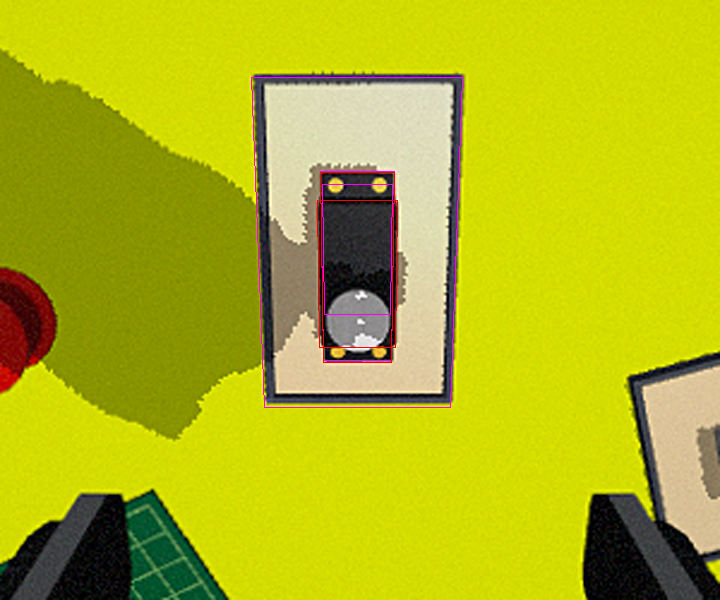

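The servo is centred and aligned in the oblong tray. Now the can, from the mat.

Call:
apply_moves --claw '[0.085,0.085,0.085,0.085,0.085,0.085,0.085,0.085,0.085]' --xyz '[[-0.03,-0.0188,0],[-0.03,-0.0188,0],[-0.03,-0.0188,0],[-0.03,-0.0188,0],[-0.03,-0.0188,0],[-0.03,-0.0188,0],[-0.03,-0.0188,0],[0,0,0],[0,0,0]]' --twist '[[0,0,0],[0,0,0],[0,0,0],[0,0,0],[0,0,0],[0,0,0],[0,0,0],[0,0,0],[0,0,0]]'

```text
clock: 27.0
position: [0.5843, -0.2632, 0.2313]
tool_rot: [3.141, -0.003, 2.691]
force: [-0.2, 0.5, 1.0]
grip_width: 0.0848
finger_force: 0.0
```

```bash
python3 - <<'E'
from m import *
f=bot.grab_frame("wrist")
for c in["wrist","top"]:
    if c=="top":bot.grab_frame(c)
    print([(np.round(d["position"],4),d["score"]) for d in bot.find_in(c,"can_motor_center")[:2]])
# grey (low-saturation) pixels near expected can top
h=cv2.cvtColor(f["img"],cv2.COLOR_RGB2HSV)
u,v=proj(f,[[.584,-.264,.06]])[0].astype(int);print(u,v)
m=((h[...,1]<60)&(h[...,2]>70)).astype(np.uint8);q=np.argwhere(m[v-40:v+40,u-40:u+40])+[v-40,u-40]
print(len(q),q.min(0),q.max(0),np.median(q,0)); print(proj(f,pts("can",(.584,-.264),0,.003)[1]).round(0).min(0),proj(f,pts("can",(.584,-.264),0,.003)[1]).round(0).max(0))
plan((.584,-.264),.0147,2.69)
E
```

```text
[(array([ 0.5824, -0.2623,  0.0615]), 0.98)]
[(array([ 0.5797, -0.2555,  0.057 ]), 0.64)]
316 178
919 [150 298] [196 346] [178. 316.]
[297. 159.] [336. 197.]
pos [ 0.5844 -0.2627  0.2329] rot [-3.142e+00 -1.000e-03  2.692e+00] turn(toolz) 0.0025 then shift [-2.000e-04 -1.400e-03  2.182e-01] q [ 0.81  0.64 -0.76  1.53  0.47  1.16  1.08] t 27.2
```

Call:
apply_moves --claw '[0.085,0.085,0.085,0.085,0.085,0.085,0.085,0.085,0.085,0.085,0.02,0.02,0.02,0.02,0.02,0.02,0.02,0.02,0.02,0.02]' --xyz '[[0,-0.001,0.02],[0,0,0.03],[0,0,0.03],[0,0,0.03],[0,0,0.03],[0,0,0.03],[0,0,0.02],[0,0,0.017],[0,0,0.01],[0,0,0],[0,0,0],[0,0,0],[0,0,0],[0,0,0],[0,0,0],[0,0,0],[0,0,0],[0,0,0],[0,0,0],[0,0,0]]' --twist '[[0,0,0],[0,0,0],[0,0,0],[0,0,0],[0,0,0],[0,0,0],[0,0,0],[0,0,0],[0,0,0],[0,0,0],[0,0,0],[0,0,0],[0,0,0],[0,0,0],[0,0,0],[0,0,0],[0,0,0],[0,0,0],[0,0,0],[0,0,0]]'

```text
clock: 29.2
position: [0.5846, -0.2648, 0.0168]
tool_rot: [-3.141, 0.001, 2.691]
force: [-2.3, 0.7, 6.6]
grip_width: 0.0361
finger_force: 39.3
```

```bash
python3 - <<'E'
from m import *
plan((.456,.2455),.157,2.69)
s=bot.observe();print(s["force"],s["grip_width"],s["finger_force"])
f=bot.grab_frame("top")
from seg import blobs
for k,P in blobs("top",f):
    if k=="ro": print(cv2.minEnclosingCircle((P*1e3).astype(np.float32)),cv2.fitEllipse((P*1e3).astype(np.float32)))
E
```

```text
pos [ 0.5846 -0.2648  0.0168] rot [-3.141e+00  1.000e-03  2.691e+00] turn(toolz) 0.0009 then shift [ 0.3384  0.403  -0.1402] q [ 0.73  0.9  -0.62  1.66  0.68  0.81  0.92] t 29.2
[-2.34198877  0.74399042  6.55354203] 0.03606309128654629 39.29583728313446
((456.22735595703125, 244.95364379882812), 62.157901763916016) ((456.6507263183594, 245.4113311767578), (120.59208679199219, 122.24043273925781), 18.319019317626953)
```

Call:
apply_moves --claw '[0.02,0.02,0.02,0.02,0.02,0.02,0.02,0.02,0.02,0.02,0.02,0.02,0.02,0.02,0.02,0.02,0.02,0.02,0.02,0.02]' --xyz '[[0,0,-0.03],[0,0,-0.04],[0,0,-0.04],[0,0,-0.03],[0.0242,0.0288,0],[0.0242,0.0288,0],[0.0242,0.0288,0],[0.0242,0.0288,0],[0.0242,0.0288,0],[0.0242,0.0288,0],[0.0242,0.0288,0],[0.0242,0.0288,0],[0.0242,0.0288,0],[0.0242,0.0288,0],[0.0242,0.0288,0],[0.0242,0.0288,0],[0.0242,0.0288,0],[0.0242,0.0288,0],[0,0,0],[0,0,0]]' --twist '[[0,0,0],[0,0,0],[0,0,0],[0,0,0],[0,0,0],[0,0,0],[0,0,0],[0,0,0],[0,0,0],[0,0,0],[0,0,0],[0,0,0],[0,0,0],[0,0,0],[0,0,0],[0,0,0],[0,0,0],[0,0,0],[0,0,0],[0,0,0]]'

```text
clock: 31.35
position: [0.4544, 0.2465, 0.1562]
tool_rot: [3.142, 0.0, 2.693]
force: [-0.3, -0.7, -1.6]
grip_width: 0.036
finger_force: 40.6
```

```bash
python3 - <<'E'
from m import *
plan((.456,.2455),.0178,2.69)
s=bot.observe();print(s["force"],s["grip_width"],s["finger_force"])
E
```

```text
pos [0.4544 0.2465 0.1562] rot [3.142 0.    2.693] turn(toolz) 0.003 then shift [-0.0018 -0.0002  0.1384] q [-0.03  0.56 -0.79  1.93  0.52  0.87  0.03] t 31.35
[-0.32339363 -0.67179539 -1.57354348] 0.03601547905747706 40.60493767261505
```

Call:
apply_moves --claw '[0.02,0.02,0.02,0.02,0.02,0.02,0.02,0.02,0.02,0.02,0.02,0.085,0.085,0.085,0.085,0.085,0.085,0.085,0.085,0.085]' --xyz '[[-0.0015,0,0.02],[0,0,0.03],[0,0,0.03],[0,0,0.03],[0,0,0.01],[0,0,0.008],[0,0,0.005],[0,0,0.003],[0,0,0.0025],[0,0,0],[0,0,0],[0,0,0],[0,0,0],[0,0,0],[0,0,0],[0,0,0],[0,0,-0.01],[0,0,-0.02],[0,0,-0.04],[0,0,-0.04]]' --twist '[[0,0,0],[0,0,0],[0,0,0],[0,0,0],[0,0,0],[0,0,0],[0,0,0],[0,0,0],[0,0,0],[0,0,0],[0,0,0],[0,0,0],[0,0,0],[0,0,0],[0,0,0],[0,0,0],[0,0,0],[0,0,0],[0,0,0],[0,0,0]]'

```text
clock: 33.35
position: [0.4554, 0.2453, 0.1291]
tool_rot: [-3.141, -0.001, 2.692]
force: [1.8, -0.7, 0.5]
grip_width: 0.0847
finger_force: 0.0
```

Call:
apply_moves --claw '[0.085,0.085,0.085,0.085,0.085,0.085]' --xyz '[[0,0,-0.04],[0,0,-0.04],[0,0,-0.026],[0,0,0],[0,0,0],[0,0,0]]' --twist '[[0,0,0],[0,0,0],[0,0,0],[0,0,0],[0,0,0],[0,0,0]]'

```text
clock: 33.95
position: [0.4557, 0.245, 0.2329]
tool_rot: [-3.141, -0.001, 2.691]
force: [-0.0, 0.7, -0.3]
grip_width: 0.0848
finger_force: 0.0
```

```bash
python3 - <<'E'
from m import *
f=bot.grab_frame("wrist")
overlay(f,[("ro",(.456,.2455),0,0),("can",(.456,.2455),0,.004)],"pics/w10.png",(170,60,470,310),2.4)
g=bot.grab_frame("scene");cv2.imwrite("pics/s2.png",g["img"][...,::-1])
plan((.456,.2455),.231,2.69)
E
```

```text
pos [0.4557 0.2451 0.2327] rot [-3.140e+00 -1.000e-03  2.691e+00] turn(toolz) 0.0015 then shift [-0.0001  0.0005  0.0017] q [ 0.04  0.46 -0.86  1.85  0.41  1.02  0.13] t 34.05
```

View pics/w10.png

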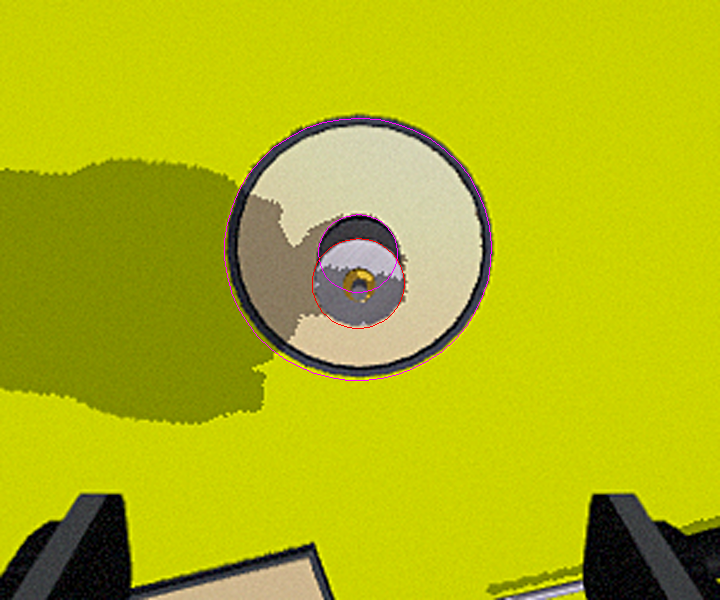

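View pics/s2.png

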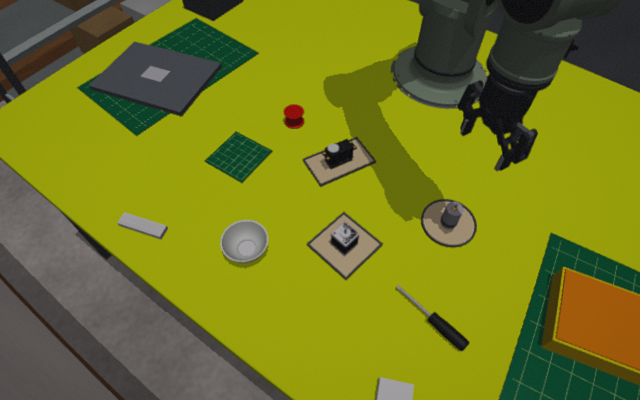

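The round tray shows the can centred at (359,285), matching the overlay to about 1 mm. The scene shows all three motors upright in their own trays, the mat empty, and the bowl (244,242), screwdriver (432,318) and spool (293,115) unmoved.

```bash
python3 -c "
from workcell import bot
print(bot.job_done())"
```

```text
the job is handed in; nothing more can be done
None
```

All three motors are upright in the middle of their own trays, the square and oblong ones lined up with the sides; the round motor was parked on the mat on the way, nothing else moved, and the job was handed in at about 34 s.

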